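# Seal the dip tubs in the drawer sealer

### The arm

A 7-joint arm with a two-finger parallel gripper is mounted at the origin on the work surface. World frame = base frame: x ahead of the robot, y to its left, z up, the work surface at z = 0. Lengths are in mm, angles in degrees, forces in N, time in s.
With the tool pointing down it reaches from about 425 to 1025 mm from the base axis. Payload 9.4 kg.
Tool frame: the origin (TCP) lies at the very end of the fingers, on their centre line; the grasp point (between the pads) lies 19 mm behind it; z points along the fingers, y is the line along which they close (so a half turn about z gives the same grasp; the last joint's range is limited). The gripper opens to 93 mm and grips with 3 to 60 N. Pads are 15 mm wide; open, the fingers measure 128 mm over their backs; the gripper's body (75 mm by 188 mm) begins 65 mm behind the grasp point.
Start: joints at [-79.968, 34.337, -0.143, 91.639, 0.103, 54.024, -4.572], TCP at [180.637, 702.136, 218.618] pointing down, gripper open.
Joint ranges: [-147.43, 147.43], [-19.82, 112.94], [-74.19, 73.91], [6.32, 146.72], [-59.91, 239.91], [6.04, 106.73], [-150.56, 150.56]. Speed limits (degrees/s): [127.2, 127.2, 172.46, 172.46, 180, 180, 180].

### API

Orientations are given as a 3x3 rotation matrix whose columns are the frame's x, y, z axes.
In Python, from rig import sensors, vision, close_job, spotter gives the robot as it stands.
- The arm moves only by the tool jog_arm, never from a script. Its argument "targets" is one flat list of numbers, 5 for each row, row after row: the shift along the tool's x, y, z in m, then the turn about the tool's z in rad, then the finger opening in m, from 0 to 0.093. In form: [tx, ty, tz, spin, claw, tx, ty, tz, spin, claw, ...]. A call has 1 to 20 rows; each row shifts and turns the commanded pose from where the row before left it, along the tool's axes as they then stand; what a row does not reach is not made up. A row lasts 1/8 s, in which the tool goes at most 62.5 mm and 10.7 degrees, less where a joint would pass 70% of its speed; a pose out of reach is approached as far as the arm can. A call is refused whole if a number of a shift passes 0.0625 or a number of a turn 0.188, either way. A call with a gripper value outside its range is refused whole. The fingers move at their own pace and stop on an object; "squeeze" is the grip in N (left out, the last holds). Time passes only in rows, so rows that do not move let the fingers close. It gives the time, the measured TCP pose, the force, the opening and the grip force at its end, in the units of the state.
- sensors.read_state(): the state, without advancing time (a new reading comes with each control period).
- vision.camera(name): name is "side" or "top"; returns a dict with "img" (480x640x3 uint8, red, green, blue), "depth" (480x640 float32, mm along the optical axis (not along the pixel's ray), 0 where there is no reading), "fx", "fy", "cx", "cy" (pixels), "camera_from_world" (4x4, takes a point from world to camera coordinates). Camera axes: x right, y down, z forward; pixel columns grow to the right and rows downward; lengths in mm; the calibration is good to about 2 mm. A picture is of the moment at which its call begins.
- close_job(): hands the job in; it is judged then, once.
Trained networks look in the newest picture that a camera, given by its name, has taken for a name from the list of things; names that differ only in an ending like _2 or _b are one class to them, and where a whole thing is asked for, a point or a joint stands for the part that bears it (a point fixed in the world has none). Each returns a list of dicts, best first, with "score" (0 to 1); they miss things now and then, are a little off and sometimes report something else, mostly with a low value. They report only what shows in the picture. A call takes as long as a camera call.
- spotter.cut_out(camera, target): "pixels" (480x640 bool, what is visible of it) and "rect" ([left, top, right, bottom] in pixels, round what is visible of it).
- spotter.place_of(camera, target): "uv" ([column, row] in pixels: a listed point, or the origin of a listed thing).
The state is a dict: "time_s": time; "joint_pos": joint angles; "qd": joint speeds; "effort": joint torques, N m; "ee_pos": TCP position; "orientation": TCP orientation; "ft_force": force on the tool from outside, world axes, zero at the start; "ft_torque": the same for the moment, N m; "opening": finger opening in mm; "grasp_force": force on a finger pad.
Only numpy, scipy, OpenCV 4.12 (cv2) and the standard library are available. Lean on these libraries where they do the work, as an engineer would, in place of code of your own. Each camera call takes 0.05 s, during which the arm holds its last target. There are 200 camera calls.

### The job

Load all the small dip tubs from the chopping board upright into the sealer's drawer, push the drawer fully home, and only then turn the key all the way to START and let go so that it springs back to RUN. Then take the sealed tubs out, stand them all upright on the floor of the aluminium pan, and leave the empty drawer fully home again. The tubs are thin plastic, so grip them lightly, and leave the other containers and the tape where they are.

Things in the scene. Friction and masses are not known exactly. Their poses are not given: they have to be found in the camera images.
- tub1: one of two or three identical small lidded dip tubs (absent ones read None): upright round tub of thin plastic, outside diameter 58 mm, 46 mm tall over its flat lid, about 0.12 kg; origin at the centre of its underside, z up; round, so its yaw does not matter. Dents if the fingers press it with more than 40 N (both fingers added up): grip with about 8 N per finger, 15 at most
- tub2: one of two or three identical small lidded dip tubs (absent ones read None): upright round tub of thin plastic, outside diameter 58 mm, 46 mm tall over its flat lid, about 0.12 kg; origin at the centre of its underside, z up; round, so its yaw does not matter. Dents if the fingers press it with more than 40 N (both fingers added up): grip with about 8 N per finger, 15 at most
- tub3: one of two or three identical small lidded dip tubs (absent ones read None): upright round tub of thin plastic, outside diameter 58 mm, 46 mm tall over its flat lid, about 0.12 kg; origin at the centre of its underside, z up; round, so its yaw does not matter. Dents if the fingers press it with more than 40 N (both fingers added up): grip with about 8 N per finger, 15 at most
- tub4: one of two or three identical small lidded dip tubs (absent ones read None): upright round tub of thin plastic, outside diameter 58 mm, 46 mm tall over its flat lid, about 0.12 kg; origin at the centre of its underside, z up; round, so its yaw does not matter. Dents if the fingers press it with more than 40 N (both fingers added up): grip with about 8 N per finger, 15 at most
- sealer: the tub sealer, a white box fixed to the table, 250 mm deep, 400 mm wide, 150 mm tall, with a drawer slot (100 mm high) in its front; origin at the foot of the middle of its front face, x points into the machine (away from the drawer's pull direction), y along the front, z up. Carries the drawer and the key
- drawer (a joint): how far the sealer's drawer is out, m: 0 = fully home against its stop, 0.16 = fully out; slides level along the sealer's -x, friction about 2 N, stays where left. Starts 0 to 0.10 out
- drawer_floor (a point): centre of the drawer tray's floor, 20 mm above the table, axes as the sealer's (x towards the machine). The inside of the tray measures 110 mm in x by 320 mm in y, rim 10 mm high all round. Fully home it lies 55 mm behind the front face, fully out 105 mm in front of it. A tub standing on this floor fits through the slot
- drawer_grip (a point): grip point of the drawer's handle: an upright black post, 24 mm diameter, standing 100 mm ahead of the tray's centre (-x), top 115 mm above the table; this point is 17 mm below its top, on its axis. 45 mm in front of the machine's face when the drawer is home
- key (a joint): angle of the sealer's key, rad: 0 = RUN, where its spring holds it; grows clockwise seen from above; START is anything beyond 1.0, hard stop at 1.3. The spring takes about 0.05 N m at RUN and 0.2 N m at the stop, and brings the key back when it is let go
- key_grip (a point): grip point on the key's head: an upright flat black head 34 mm wide, 10 mm thick, 34 mm tall, top 204 mm above the table (54 mm above the sealer's top), on the front right of the sealer's top, 35 mm behind its front face; this point is in the head, 14 mm below its top, on the vertical turning axis. The point's x lies along the head's width, y across its thickness; they turn with the key
- board: wooden chopping board fixed to the table, 240 mm (x) by 210 mm (y), 8 mm thick, where the tubs wait at the start; it may be left or right of the sealer; origin at the centre of its underside
- pan: shallow aluminium pan fixed to the table on the other side, outside 240 mm (x) by 210 mm (y), walls 4 mm thick, rim 16 mm above the table; origin at the centre of its underside
- pan_in (a point): centre of the pan's inner floor (4 to 5 mm above the table), axes as the pan's
- soup_tub_a: bystander: large lidded soup tub, 108 mm diameter, 100 mm tall; origin under its centre
- soup_tub_b: bystander: another such soup tub
- meal_box_a: bystander: black meal box with clear lid, 136 x 176 mm, 42 mm tall; origin under its centre
- meal_box_b: bystander: another such meal box
- jar: bystander: small jar, 52 mm diameter, 70 mm tall; origin under its centre
- tape_roll: bystander: roll of tape lying flat, 70 mm diameter, 24 mm tall; origin under its centre
- can: bystander: food can, 74 mm diameter, 100 mm tall; origin under its centre

How it is judged:
By the outcome, as a careful person would: the job done as asked, in the order asked, and still so for the second after the job is handed in, with the robot touching nothing.
Of tub1, tub2, tub3, tub4 only 2 to 3 are there at a start; the rules pass over those that are not, and their reading is None.
At some moment in a run one of tub1, tub2, tub3, tub4 may be knocked a few centimetres aside while the robot is not near it.
It also fails if it takes over 210 s, if anything falls off the work surface, if the arm or the gripper's body presses on something with over 40 N, if the wrist force passes 120 N, or if a joint passes its speed limit or range.

## Working session

There is one attempt and no reset: what is moved stays moved. The work goes in short steps, Python scripts to look and compute and a tool call to move; the robot and the scene stay as the last step left them, time stands still between calls to the robot, and variables do not carry over. Pictures are saved under pics/ and viewed, at most 14 in all, crops included, and the job is handed in when it is done.

Besides the shell and the picture viewer there is one more tool, called after "Call:" as a command line: name --argument value ..., lists and objects as JSON in quotes. jog_arm: Moves the arm, as the interface text tells. Its arguments: {"type":"object","properties":{"targets":{"type":"array"},"squeeze":{"type":"number"}},"required":["targets"]}

```bash
ls; mkdir -p pics; cat > h.py <<'E'
import numpy as np, cv2
from rig import sensors, vision, close_job, spotter
def cam(n,save=None):
    c=vision.camera(n)
    if save: cv2.imwrite(f'pics/{save}.png',c['img'][:,:,::-1])
    return c
def unproj(c,u,v,z):
    "point on pixel ray at world height z"
    T=np.linalg.inv(c['camera_from_world']); o=T[:3,3]
    d=T[:3,:3]@np.array([(u-c['cx'])/c['fx'],(v-c['cy'])/c['fy'],1.])
    return o+d*(z-o[2])/d[2]
def cloud(c):
    T=np.linalg.inv(c['camera_from_world']); v,u=np.mgrid[:480,:640]; d=c['depth']
    P=np.stack([(u-c['cx'])/c['fx']*d,(v-c['cy'])/c['fy']*d,d],-1)
    return P@T[:3,:3].T+T[:3,3]
def tubs(n,c):
    P=cloud(c); out=[]
    for r in spotter.cut_out(n,'tub1'):
        m=r['pixels']&(c['depth']>0)
        if m.sum()<20: continue
        q=P[m]; zt=np.percentile(q[:,2],90); t=q[q[:,2]>zt-8]
        (x,y),rad=cv2.minEnclosingCircle(t[:,:2].astype(np.float32))
        out.append((round(r['score'],2),r['rect'],np.round([(t[:,0].min()+t[:,0].max())/2,(t[:,1].min()+t[:,1].max())/2,zt,x,y,rad])))
    return out
E
python3 - <<'E'
from h import *
for n in ('top','side'):
    c=cam(n,n+'0'); print(n,np.linalg.inv(c['camera_from_world'])[:3].round(2).tolist(),c['fx'])
    for t in tubs(n,c): print(t)
    for k in ('sealer','drawer_floor','drawer_grip','key_grip','board','pan_in','pan'):
        print(k,[(round(r['score'],2),np.round(r['uv'])) for r in spotter.place_of(n,k)])
s=sensors.read_state(); print(s)
E
```

```text
pics
top [[0.02, -0.99, 0.16, 306.07], [-1.0, -0.02, 0.03, -14.54], [-0.02, -0.16, -0.99, 1419.73]] 491.7426429574753
(0.84, [178.9, 226.7, 203.3, 245.2], array([553., 405.,  58., 551., 405.,  29.]))
(0.75, [207.2, 260.0, 230.7, 279.2], array([444., 324.,  58., 444., 324.,  29.]))
sealer [(0.57, array([330., 211.]))]
drawer_floor [(0.85, array([326., 194.]))]
drawer_grip [(0.76, array([324., 224.]))]
key_grip [(0.59, array([371., 182.]))]
board [(0.71, array([210., 248.]))]
pan_in [(0.63, array([460., 266.]))]
pan [(0.83, array([458., 266.])), (0.55, array([542., 270.]))]
side [[-0.85, -0.35, 0.4, -75.2], [-0.53, 0.53, -0.66, 944.04], [0.02, -0.77, -0.63, 1056.58]] 510.29227364368614
(0.38, [366.2, 243.5, 387.0, 270.2], array([ 361., -167.,   72.,  359., -167.,   27.]))
sealer [(0.64, array([271., 265.]))]
drawer_floor [(0.59, array([258., 256.]))]
drawer_grip [(0.88, array([284., 249.]))]
key_grip [(0.57, array([279., 198.])), (0.52, array([323., 334.]))]
board []
pan_in [(0.79, array([366., 222.]))]
pan [(0.82, array([368., 220.])), (0.26, array([368., 222.]))]
{'time_s': 0.9, 'joint_pos': array([-79.96831133,  34.33394697,  -0.14300425,  91.63791299,
         0.10505591,  54.02535167,  -4.57210313]), 'qd': array([-0.06346941,  0.03015327, -0.03476419, -0.00841059,  0.11072975,
        0.08439847, -0.05080581]), 'effort': array([ 8.84214387e-05, -7.64819169e+01,  1.49640497e+00, -2.52706128e+01,
       -5.22886903e-02,  1.03024775e-02,  4.96642770e-05]), 'ee_pos': array([180.64234897, 702.14231022, 218.66684587]), 'orientation': array([[-9.68478922e-01,  2.49095504e-01,  8.37736432e-05],
       [ 2.49095508e-01,  9.68478924e-01,  3.70463907e-05],
       [-7.19049185e-05,  5.67462867e-05, -9.99999996e-01]]), 'ft_force': array([0.18408139, 0.05361726, 0.54413546]), 'ft_torque': array([ 0.01199189,  0.00718743, -0.01524406]), 'grasp_force': 0.0, 'opening': 93.36163885923091}
```

```bash
python3 - <<'E'
import cv2
i=cv2.imread('pics/top0.png'); cv2.imwrite('pics/top0c.png',cv2.resize(i[130:330,130:560],(800,372),interpolation=cv2.INTER_CUBIC))
E
```

```text
(no output)
```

View pics/top0.png

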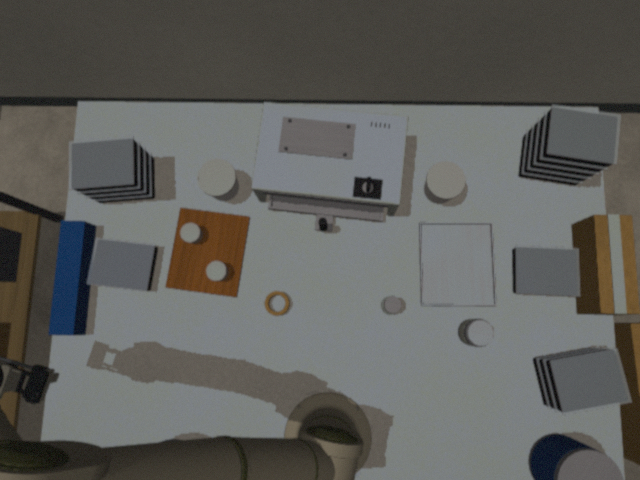

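View pics/side0.png

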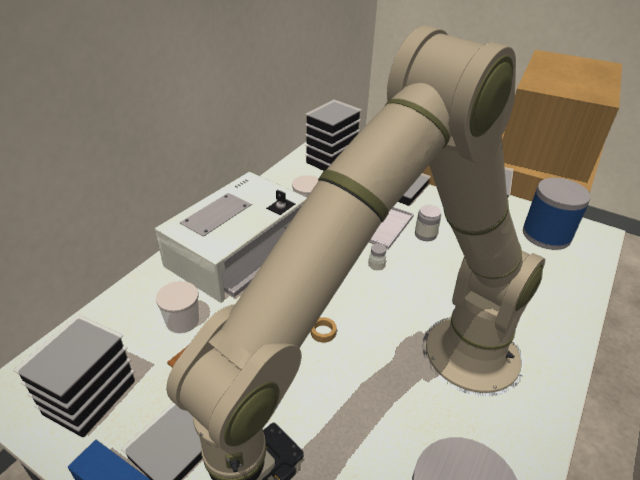

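The top view shows two tubs on the board at pixels (190,232) and (217,271). The sealer is at (333,160), with its drawer slightly open and the handle at (324,224). The key is at (368,187), the pan at (457,264) on the right, and the jar at (393,305). The side view shows the arm hiding the board.

```bash
cat > m.py <<'E'
from h import *
def rect(P,m): 
    r=cv2.minAreaRect(P[m][:,:2].astype(np.float32)); return np.round(r[0],1),np.round(r[1],1),round(r[2],1),np.round(cv2.boxPoints(r)).tolist()
def comp(P,m,u,v):
    n,l=cv2.connectedComponents(m.astype(np.uint8)); return l==l[v,u] if l[v,u] else m&False
E
python3 - <<'E'
from m import *
c=cam('top'); P=cloud(c); Z=P[...,2]; v,u=np.mgrid[:480,:640]
print('sealer',rect(P,comp(P,abs(Z-150)<8,300,170)))
b=(u>290)&(u<350)&(v>195)&(v<240)
m=b&(Z>95)&(Z<125); q=P[m]; print('handle',m.sum(),q.mean(0),q.min(0),q.max(0))
b=(u>350)&(u<385)&(v>170)&(v<205); m=b&(Z>180); q=P[m]; print('key',m.sum(),q.mean(0),rect(P,m))
b=(u>260)&(u<390)&(v>200)&(v<225); m=b&(Z>15)&(Z<45); print('tray',rect(P,m),np.median(Z[m]))
for k in ('pan','board'):
    r=spotter.cut_out('top',k)[0]; m=r['pixels']&(Z>-5)&(Z<30); print(k,r['rect'],rect(P,m),np.median(Z[m]), Z[m].max())
print('place handle',[unproj(c,*r['uv'],98) for r in spotter.place_of('top','drawer_grip')],'key',[unproj(c,*r['uv'],190) for r in spotter.place_of('top','key_grip')])
for r in spotter.place_of('top','drawer_floor'): print(unproj(c,*r['uv'],20))
for k in ('soup_tub_a','meal_box_a','jar','tape_roll','can'):
    for r in spotter.cut_out('top',k):
        if r['score']>.3:
            m=r['pixels']&(c['depth']>0);q=P[m]; print(k,round(r['score'],2),q.min(0).round(),q.max(0).round())
E
```

```text
sealer (array([761.1,   9.2]), array([400.1, 253.7]), 84.3, [[615.0, -177.0], [868.0, -202.0], [907.0, 196.0], [655.0, 221.0]])
handle 137 [608.86455076  31.08072089 115.10368487] [565.4240168  -44.58558645  95.14892125] [645.60081653 114.09739104 124.99267401]
key 63 [642.84313153 -87.65761003 258.07992645] (array([492.1, -57.8]), array([ 11.8, 381.7]), 78.7, [[304.0, -26.0], [678.0, -101.0], [680.0, -89.0], [306.0, -15.0]])
tray (array([624.2,  24. ]), array([ 70.1, 374.7]), 0.4, [[588.0, 211.0], [590.0, -164.0], [660.0, -163.0], [658.0, 212.0]]) 21.526190898474624
pan [420.6, 223.4, 495.4, 307.3] (array([ 484.9, -359.4]), array([245.1, 217.8]), 1.1, [[360.0, -253.0], [364.0, -471.0], [609.0, -466.0], [605.0, -248.0]]) 3.4154700235728797 23.862657163072527
board [166.2, 206.6, 249.6, 300.8] (array([503.7, 365. ]), array([215.4, 244.2]), 83.8, [[371.0, 271.0], [613.0, 245.0], [637.0, 459.0], [394.0, 485.0]]) 8.409944902674283 29.0734979721301
place handle [array([582.39053343,  28.26063154,  98.        ]), array([357.87097405, 134.13302008,  98.        ])] key []
[670.29824253  23.30525269  20.        ]
soup_tub_a 0.97 [ 650. -368.   -4.] [ 790. -257.  107.]
soup_tub_a 0.67 [645. -96. 178.] [676. -86. 208.]
soup_tub_a 0.61 [648. 273.  -5.] [779. 380. 107.]
meal_box_a 0.57 [384. 507.  -6.] [541. 706.  53.]
meal_box_a 0.56 [ 395. -695.   -9.] [ 542. -511.   52.]
jar 0.5 [ 335. -189.   10.] [ 382. -141.   76.]
tape_roll 0.83 [323. 119.  -6.] [393. 190.  33.]
tape_roll 0.5 [ 565. -143.   -2.] [673. 189. 122.]
tape_roll 0.39 [ 361. -470.   -9.] [ 603. -251.   24.]
can 0.82 [ 252. -425.   -6.] [ 330. -355.  107.]
```

View pics/top0c.png

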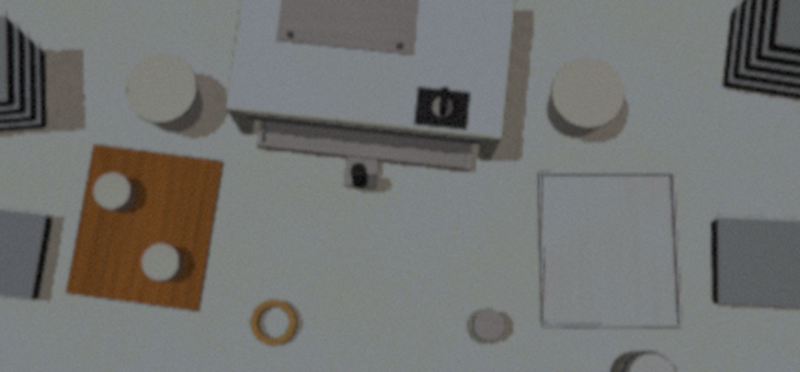

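```bash
cat >> m.py <<'E'
YAW=np.radians(-5.66); e=np.array([np.cos(YAW),np.sin(YAW)]); f=np.array([-e[1],e[0]]); O=np.array([636.5,22.])
def sf(p): d=np.asarray(p)[...,:2]-O; return np.stack([d@e,d@f],-1)
def wf(x,y): return O+x*e+y*f
def go(*pts):
    s=sensors.read_state(); R=s['orientation']; p=s['ee_pos']
    print('yaw err rad(tool z)',round(float(np.arctan2(R[1,1],R[0,1])-np.arctan2(f[1],f[0])),4),'tcp',p.round(1),'q7',s['joint_pos'][6].round(),'open',s['opening'].round(1))
    for t in pts: t=np.array(t,float); print(t.round(1),(R.T@(t-p)/1000).round(4)); p=t
E
python3 - <<'E'
from m import *
c=cam('top'); P=cloud(c); Z=P[...,2]; v,u=np.mgrid[:480,:640]
m=comp(P,abs(Z-150)<6,300,170); q=sf(P[m]); print('sealer in sf',np.percentile(q,[.3,50,99.7],axis=0).round(1))
S=sf(P)
m=(abs(S[...,1])<30)&(S[...,0]<-30)&(S[...,0]>-160)&(Z>108)&(Z<122); q=S[m]; print('handle',m.sum(),q.min(0),q.max(0),q.mean(0),Z[m].mean())
w=S[(abs(S[...,1])<150)&(S[...,0]<-3)&(S[...,0]>-120)&(Z>24)&(Z<34)]; print('rim',np.percentile(w,[2,50,98],axis=0))
m=(S[...,0]>5)&(S[...,0]<65)&(abs(S[...,1]+110)<30)&(Z>197)&(Z<213); q=P[m]; print('key',m.sum(),rect(P,m),sf(q).mean(0))
print(S[comp(P,Z>185,368,187)].mean(0) if Z[187,368]>185 else Z[187,368])
for n in ('top','side'):
  if n=='side': c=cam(n)
  for k,z in (('drawer_grip',98),('key_grip',190),('drawer_floor',20),('pan_in',4.5)):
    for r in spotter.place_of(n,k):
      if r['score']>.4: p=unproj(c,*r['uv'],z); print(n,k,round(r['score'],2),p.round(1),sf(p).round(1))
go((552,405,200))
E
```

```text
sealer in sf [[   1.5 -198.8]
 [ 122.2   -1.5]
 [ 249.7  197.5]]
handle 58 [-70.93566946 -11.43057749] [-48.18387874   8.12149172] [-59.61355488  -1.53861026] 113.70015784779811
rim [[ -65.86433094 -143.47720354]
 [ -18.53336807   -7.74564614]
 [  -5.23231642  140.4160022 ]]
key 51 (array([661.9, -91.8]), array([ 9.8, 33.6]), 84.3, [[645.0, -95.0], [678.0, -98.0], [679.0, -89.0], [646.0, -85.0]]) [  35.90716394 -110.67924543]
[  34.43629292 -110.41415571]
top drawer_grip 0.91 [573.4  30.8  98. ] [-63.7   2.5]
top key_grip 0.56 [670.2 -88.1 190. ] [  44.4 -106.2]
top drawer_floor 0.87 [670.9  23.6  20. ] [34.1  5. ]
top drawer_floor 0.54 [537.2 404.5  20. ] [-136.5  370.8]
top pan_in 0.85 [ 484.  -366.1    4.5] [-113.4 -401.3]
side drawer_grip 0.93 [574.2  39.7  98. ] [-63.7  11.5]
side key_grip 0.47 [659.2 -79.1 190. ] [ 32.6 -98.4]
side pan_in 0.84 [ 481.5 -361.5    4.5] [-116.4 -396.9]Traceback (most recent call last):
  File "<stdin>", line 14, in <module>
  File "m.py", line 11, in go
    print('yaw err rad(tool z)',round(float(np.arctan2(R[1,1],R[0,1])-np.arctan2(f[1],f[0])),4),'tcp',p.round(1),'q7',s['joint_pos'][6].round(),'open',s['opening'].round(1))
                                                                                                                                                       ^^^^^^^^^^^^^^^^^^
AttributeError: 'float' object has no attribute 'round'
```

```bash
sed -i "s/s\['opening'\].round(1)/round(float(s['opening']),1)/; s/s\['joint_pos'\]\[6\].round()/np.round(s['joint_pos'])/" m.py; python3 - <<'E'
from m import *
go((*wf(-60,-1),215))
E
```

```text
yaw err rad(tool z) -0.153 tcp [180.6 702.1 218.6] q7 [-80.  34.  -0.  92.   0.  54.  -5.] open 93.1
[576.7  26.9 215. ] [-0.5518 -0.5553  0.0037]
```

Call:
jog_arm --targets '[0,0,0,-0.077,0.06,0,0,0,-0.077,0.06,0,0,0,0,0.06]' --squeeze 15

```text
time_s: 2.33
ee_pos: [180.8, 702.1, 218.6]
orientation: [[-0.995, 0.098, -0.0], [0.098, 0.995, 0.0], [0.0, 0.0, -1.0]]
ft_force: [0.4, 0.2, 0.5]
opening: 67.7
grasp_force: 0.0
```

```bash
python3 - <<'E'
from m import *
go((*wf(-60,-1),210),(*wf(-60,-1),79))
E
```

```text
yaw err rad(tool z) 0.0003 tcp [180.8 702.1 218.6] q7 [-78.  34.  -3.  92.   2.  54.   3.] open 67.7
[576.7  26.9 210. ] [-0.4604 -0.633   0.0086]
[576.7  26.9  79. ] [-0.    -0.     0.131]
```

Call:
jog_arm --targets '[-0.0288,-0.0396,0,0,0.06,-0.0288,-0.0396,0,0,0.06,-0.0288,-0.0396,0,0,0.06,-0.0288,-0.0396,0,0,0.06,-0.0288,-0.0396,0,0,0.06,-0.0288,-0.0396,0,0,0.06,-0.0288,-0.0396,0,0,0.06,-0.0288,-0.0396,0,0,0.06,-0.0288,-0.0396,0,0,0.06,-0.0288,-0.0396,0,0,0.06,-0.0288,-0.0396,0,0,0.06,-0.0288,-0.0396,0,0,0.06,-0.0288,-0.0396,0,0,0.06,-0.0288,-0.0396,0,0,0.06,-0.0288,-0.0396,0,0,0.06,-0.0288,-0.0396,0.0086,0,0.06,0,0,0,0,0.06,0,0,0,0,0.06]'

```text
time_s: 4.58
ee_pos: [577.1, 27.0, 209.9]
orientation: [[-0.995, 0.099, -0.0], [0.099, 0.995, 0.0], [0.0, 0.0, -1.0]]
ft_force: [0.2, 0.7, 0.1]
opening: 60.2
grasp_force: 0.0
```

```bash
python3 - <<'E'
from m import *
go((*wf(-60,-1),79))
c=cam('top','t1'); P=cloud(c)
for t in tubs('top',c): print(t)
c=cam('side','s1'); 
for t in tubs('side',c): print(t)
E
```

```text
yaw err rad(tool z) -0.0004 tcp [577.1  27.  209.9] q7 [ -9.  25.   1. 112.  -1.  43.  77.] open 60.2
[576.7  26.9  79. ] [ 3.000e-04 -1.000e-04  1.309e-01]
(0.92, [204.8, 261.3, 229.7, 281.3], array([444., 325.,  58., 444., 324.,  29.]))
(0.81, [180.9, 223.4, 204.1, 247.5], array([553., 405.,  57., 553., 405.,  30.]))
(0.89, [192.2, 342.5, 212.9, 375.4], array([553., 405.,  57., 554., 404.,  30.]))
(0.8, [247.3, 339.8, 269.1, 369.6], array([446., 324.,  57., 446., 322.,  30.]))
(0.6, [221.3, 227.0, 306.6, 294.9], array([638.,  21.,  34., 664.,  21., 178.]))
```

Call:
jog_arm --targets '[0,0,0.03,0,0.06,0,0,0.03,0,0.06,0,0,0.03,0,0.06,0,0,0.03,0,0.06,0,0,0.011,0,0.06,0,0,0,0,0.01,0,0,0,0,0.01,0,0,0,0,0.01,0,0,0,0,0.01,0,0,0,0,0.01]' --squeeze 15

```text
time_s: 6.02
ee_pos: [577.6, 25.0, 79.8]
orientation: [[-0.995, 0.099, 0.001], [0.099, 0.995, -0.001], [-0.001, -0.001, -1.0]]
ft_force: [-0.9, -5.8, 6.0]
opening: 24.0
grasp_force: 15.0
```

Call:
jog_arm --targets '[0.015,0,0,0,0.01,0.015,0,0,0,0.01,0.015,0,0,0,0.01,0.015,0,0,0,0.01,0.015,0,0,0,0.01,0.015,0,0,0,0.01,0.015,0,0,0,0.01,0.015,0,0,0,0.01,0.012,0,0,0,0.01,0.008,0,0,0,0.01,0,0,0,0,0.01]'

```text
time_s: 7.4
ee_pos: [437.0, 38.3, 79.7]
orientation: [[-0.995, 0.1, -0.001], [0.1, 0.995, -0.002], [0.001, -0.002, -1.0]]
ft_force: [-2.9, -9.2, 10.2]
opening: 23.6
grasp_force: 15.0
```

Call:
jog_arm --targets '[0,0,0,0,0.06,0,0,0,0,0.06,0,0,0,0,0.06,0,0,-0.03,0,0.06,0,0,-0.05,0,0.075,0,0,-0.05,0,0.075,0,0,0,0,0.075]'

```text
time_s: 8.28
ee_pos: [439.8, 40.7, 212.2]
orientation: [[-0.995, 0.098, 0.006], [0.098, 0.995, 0.002], [-0.006, 0.002, -1.0]]
ft_force: [0.5, -0.6, 0.1]
opening: 74.8
grasp_force: 0.0
```

```bash
python3 - <<'E'
from m import *
print(sf([577.6,25.0]),sf([437,38.3]))
c=cam('top','t2')
for t in tubs('top',c): print(t)
for r in spotter.place_of('top','drawer_grip')[:1]+[]: print(sf(unproj(c,*r['uv'],98)))
P=cloud(c);S=sf(P);Z=P[...,2]
w=S[(abs(S[...,1])<220)&(S[...,0]<-3)&(S[...,0]>-180)&(Z>12)&(Z<40)]; print('tray',np.percentile(w,[.5,50,99.5],axis=0))
go((553,405,190),(553,405,8+18))
E
```

```text
[-58.90871795  -2.8236412 ] [-200.13495906   -3.45516458]
(0.88, [176.9, 227.5, 202.5, 245.7], array([553., 406.,  58., 552., 406.,  29.]))
(0.56, [206.3, 260.1, 230.3, 280.2], array([445., 324.,  58., 445., 324.,  29.]))
tray [[-161.12757749 -167.00853248]
 [ -80.46545684  -80.31225833]
 [ -39.55799937  164.90592866]]
yaw err rad(tool z) 0.0013 tcp [437.7  40.3 208.5] q7 [-14.  16.   2. 128.  -1.  36.  73.] open 75.0
[553. 405. 190.] [-0.0793  0.3742  0.0184]
[553. 405.  26.] [-1.00e-04  0.00e+00  1.64e-01]
```

Call:
jog_arm --targets '[-0.0079,0.0374,0.002,0,0.078,-0.0079,0.0374,0.002,0,0.078,-0.0079,0.0374,0.002,0,0.078,-0.0079,0.0374,0.002,0,0.078,-0.0079,0.0374,0.002,0,0.078,-0.0079,0.0374,0.002,0,0.078,-0.0079,0.0374,0.002,0,0.078,-0.0079,0.0374,0.002,0,0.078,-0.0079,0.0374,0.002,0,0.078,-0.0079,0.0374,0,0,0.078,0,0,0,0,0.078,0,0,0,0,0.078]'

```text
time_s: 9.93
ee_pos: [552.5, 403.5, 189.1]
orientation: [[-0.995, 0.098, -0.002], [0.098, 0.995, -0.003], [0.002, -0.003, -1.0]]
ft_force: [-0.9, -0.2, -0.5]
opening: 78.1
grasp_force: 0.0
```

```bash
python3 - <<'E'
from m import *
go((553,405.5,26))
c=cam('side')
for t in tubs('side',c): print(t)
E
```

```text
yaw err rad(tool z) 0.0008 tcp [552.5 403.5 189.1] q7 [-41.  33.   1.  99.  -1.  48.  44.] open 78.1
[553.  405.5  26. ] [-0.0006  0.0025  0.1631]
(0.96, [190.4, 343.6, 211.3, 373.2], array([554., 405.,  57., 554., 403.,  30.]))
```

Call:
jog_arm --targets '[-0.0005,0.0015,0.04,0,0.078,0,0,0.04,0,0.078,0,0,0.04,0,0.078,0,0,0.03,0,0.078,0,0,0.013,0,0.078,0,0,0,0,0.078,0,0,0,0,0.05,0,0,0,0,0.05,0,0,0,0,0.05,0,0,0,0,0.05,0,0,0,0,0.05]' --squeeze 8

```text
time_s: 11.4
ee_pos: [554.3, 406.2, 29.2]
orientation: [[-0.995, 0.098, 0.001], [0.098, 0.995, 0.0], [-0.001, 0.001, -1.0]]
ft_force: [-0.9, -1.7, 7.1]
opening: 57.8
grasp_force: 8.0
```

Call:
jog_arm --targets '[0,0,-0.02,0,0.05,0,0,-0.04,0,0.05,0,0,-0.04,0,0.05,0,0,0,0,0.05,0,0,0,0,0.05]'

```text
time_s: 12.02
ee_pos: [553.5, 406.1, 128.4]
orientation: [[-0.995, 0.097, 0.0], [0.097, 0.995, 0.0], [-0.0, 0.0, -1.0]]
ft_force: [-1.1, 0.0, -1.1]
opening: 58.2
grasp_force: 8.0
```

```bash
python3 - <<'E'
from m import *
go((*wf(-103,73),130),(*wf(-103,73),40))
E
```

```text
yaw err rad(tool z) 0.0012 tcp [553.5 406.1 128.4] q7 [-41.  37.   1. 101.  -1.  41.  44.] open 58.2
[541.2 104.8 130. ] [-0.0171 -0.3011 -0.0016]
[541.2 104.8  40. ] [ 0.   -0.    0.09]
```

Call:
jog_arm --targets '[-0.0017,-0.0301,0,0,0.05,-0.0017,-0.0301,0,0,0.05,-0.0017,-0.0301,0,0,0.05,-0.0017,-0.0301,0,0,0.05,-0.0017,-0.0301,0,0,0.05,-0.0017,-0.0301,0,0,0.05,-0.0017,-0.0301,0,0,0.05,-0.0017,-0.0301,0,0,0.05,-0.0017,-0.0301,0,0,0.05,-0.0017,-0.0301,0,0,0.05,0,0,0,0,0.05,0,0,0.03,0,0.05,0,0,0.03,0,0.05,0,0,0.02,0,0.05,0,0,0,0,0.05,0,0,0,0,0.05]'

```text
time_s: 14.02
ee_pos: [541.4, 105.5, 48.2]
orientation: [[-0.995, 0.097, -0.0], [0.097, 0.995, 0.0], [0.0, 0.0, -1.0]]
ft_force: [-0.4, -0.8, -1.8]
opening: 57.9
grasp_force: 8.0
```

```bash
python3 - <<'E'
from m import *
go((*wf(-103,73),41.5)); c=cam('top')
for t in tubs('top',c): print(t)
E
```

```text
yaw err rad(tool z) 0.0016 tcp [541.4 105.5  48.2] q7 [-16.  37.  -1. 122.   2.  21.  65.] open 57.9
[541.2 104.8  41.5] [ 0.0001 -0.0007  0.0067]
```

Call:
jog_arm --targets '[0,0,0.004,0,0.05,0,0,0.002,0,0.05,0,0,0,0,0.05,0,0,0,0,0.078,0,0,0,0,0.078,0,0,0,0,0.078,0,0,-0.02,0,0.078,0,0,-0.04,0,0.078,0,0,-0.04,0,0.078,0,0,-0.04,0,0.078,0,0,0,0,0.078]'

```text
time_s: 15.5
ee_pos: [542.9, 105.3, 184.9]
orientation: [[-0.995, 0.098, 0.005], [0.098, 0.995, 0.001], [-0.005, 0.002, -1.0]]
ft_force: [-0.6, 0.5, -0.5]
opening: 77.8
grasp_force: 0.0
```

```bash
python3 - <<'E'
from m import *
for n in ('top','side'):
    c=cam(n)
    for t in tubs(n,c): print(n,t,sf(t[2][:2]).round())
go((445,324,180),(445,324,28))
E
```

```text
top (0.66, [205.3, 260.0, 228.5, 281.0], array([444., 324.,  58., 444., 324.,  29.])) [-221.  282.]
top (0.29, [254.8, 103.2, 409.9, 279.1], array([633.,   8., 154., 661.,  20., 297.])) [ -2. -14.]
side (0.63, [269.5, 274.5, 285.1, 298.3], array([540., 105.,  69., 541., 105.,  30.])) [-104.   73.]
yaw err rad(tool z) 0.0011 tcp [540.7 104.8 181. ] q7 [-16.  25.  -2. 117.   1.  38.  66.] open 78.0
[445. 324. 180.] [0.1166 0.2088 0.0011]
[445. 324.  28.] [-2.00e-04  1.00e-04  1.52e-01]
```

Call:
jog_arm --targets '[0.0195,0.0348,0,0,0.078,0.0195,0.0348,0,0,0.078,0.0195,0.0348,0,0,0.078,0.0195,0.0348,0,0,0.078,0.0195,0.0348,0,0,0.078,0.0195,0.0348,0,0,0.078,0,0,0,0,0.078,0,0,0,0,0.078]'

```text
time_s: 16.7
ee_pos: [445.1, 323.4, 181.0]
orientation: [[-0.995, 0.098, -0.001], [0.098, 0.995, -0.002], [0.001, -0.002, -1.0]]
ft_force: [-0.1, -0.7, -0.1]
opening: 78.1
grasp_force: 0.0
```

```bash
python3 - <<'E'
from m import *
c=cam('side')
for t in tubs('side',c): print(t,sf(t[2][:2]).round())
go((445,324,28))
E
```

```text
(0.72, [246.4, 340.7, 270.0, 369.0], array([446., 323.,  57., 446., 323.,  30.])) [-219.  281.]
(0.62, [277.1, 278.6, 284.9, 302.4], array([471., 186.,  68., 466., 186., 117.])) [-181.  147.]
yaw err rad(tool z) -0.0007 tcp [445.7 322.8 181.4] q7 [-41.  25.  -2. 117.   1.  38.  41.] open 77.8
[445. 324.  28.] [0.0007 0.0013 0.1534]
```

Call:
jog_arm --targets '[0,0.001,0.04,0,0.078,0,0,0.04,0,0.078,0,0,0.04,0,0.078,0,0,0.025,0,0.078,0,0,0.008,0,0.078,0,0,0,0,0.078,0,0,0,0,0.05,0,0,0,0,0.05,0,0,0,0,0.05,0,0,0,0,0.05,0,0,0,0,0.05]' --squeeze 8

```text
time_s: 18.18
ee_pos: [445.7, 325.1, 29.8]
orientation: [[-0.995, 0.098, 0.001], [0.098, 0.995, 0.0], [-0.001, 0.0, -1.0]]
ft_force: [-0.6, -1.8, 7.5]
opening: 57.7
grasp_force: 8.0
```

Call:
jog_arm --targets '[0,0,-0.02,0,0.05,0,0,-0.04,0,0.05,0,0,-0.04,0,0.05,0,0,-0.04,0,0.05,0,0,0,0,0.05,0,0,0,0,0.05]'

```text
time_s: 18.92
ee_pos: [445.0, 324.9, 168.6]
orientation: [[-0.995, 0.097, -0.0], [0.097, 0.995, -0.0], [0.0, -0.0, -1.0]]
ft_force: [0.1, 0.5, -2.0]
opening: 57.6
grasp_force: 8.0
```

```bash
python3 - <<'E'
from m import *
for n in ('top','side'):
    c=cam(n,n+'3')
    for t in tubs(n,c): print(n,t,sf(t[2][:2]).round())
go((*wf(-103,-77),170),(*wf(-103,-77),41))
E
```

```text
top (0.6, [283.7, 231.2, 307.1, 251.8], array([538., 107.,  69., 538., 107.,  28.])) [-106.   75.]
side (0.74, [248.6, 302.2, 266.7, 334.4], array([434., 334., 194., 434., 335.,  44.])) [-232.  291.]
side (0.48, [274.0, 281.5, 284.5, 298.2], array([518., 110.,  64., 521., 110.,  17.])) [-127.   76.]
yaw err rad(tool z) 0.0011 tcp [444.9 324.8 167.8] q7 [-41.  26.  -2. 117.   1.  37.  41.] open 58.0
[526.4 -44.5 170. ] [-0.1172 -0.3596 -0.0018]
[526.4 -44.5  41. ] [-0.0002  0.0002  0.129 ]
```

Call:
jog_arm --targets '[-0.0117,-0.036,0,0,0.05,-0.0117,-0.036,0,0,0.05,-0.0117,-0.036,0,0,0.05,-0.0117,-0.036,0,0,0.05,-0.0117,-0.036,0,0,0.05,-0.0117,-0.036,0,0,0.05,-0.0117,-0.036,0,0,0.05,-0.0117,-0.036,0,0,0.05,-0.0117,-0.036,0,0,0.05,-0.0117,-0.036,0,0,0.05,0,0,0,0,0.05,0,0,0.04,0,0.05,0,0,0.04,0,0.05,0,0,0.03,0,0.05,0,0,0.01,0,0.05,0,0,0,0,0.05,0,0,0,0,0.05]'

```text
time_s: 21.25
ee_pos: [527.3, -44.3, 50.0]
orientation: [[-0.995, 0.097, 0.001], [0.097, 0.995, 0.0], [-0.001, 0.0, -1.0]]
ft_force: [0.6, 0.6, -2.4]
opening: 58.0
grasp_force: 8.0
```

```bash
python3 - <<'E'
from m import *
go((*wf(-103,-77),42.3))
E
```

```text
yaw err rad(tool z) 0.0012 tcp [527.3 -44.3  50. ] q7 [ -0.  36.  -2. 125.   3.  19.  80.] open 58.0
[526.4 -44.5  42.3] [ 0.0008 -0.0002  0.0077]
```

Call:
jog_arm --targets '[0,0,0.004,0,0.05,0,0,0.003,0,0.05,0,0,0,0,0.05,0,0,0,0,0.078,0,0,0,0,0.078,0,0,0,0,0.078,0,0,-0.02,0,0.078,0,0,-0.04,0,0.078,0,0,-0.04,0,0.06,0,0,-0.04,0,0.06,0,0,0,0,0.06]'

```text
time_s: 22.62
ee_pos: [528.2, -44.6, 184.9]
orientation: [[-0.995, 0.098, 0.006], [0.098, 0.995, -0.0], [-0.005, 0.001, -1.0]]
ft_force: [0.2, 0.9, 0.5]
opening: 60.4
grasp_force: 0.0
```

```bash
python3 - <<'E'
from m import *
for n in ('top','side'):
    c=cam(n,n+'4')
    for t in tubs(n,c): print(n,t,sf(t[2][:2]).round())
    for r in spotter.place_of(n,'drawer_grip')[:1]: print(sf(unproj(c,*r['uv'],98)))
go((*wf(-201,-3),185),(*wf(-201,-3),79))
E
```

```text
top (0.66, [273.4, 238.6, 300.1, 257.7], array([520., 127.,  69., 519., 127.,  29.])) [-126.   93.]
top (0.26, [423.2, 224.7, 494.4, 308.5], array([ 483., -358.,    9.,  483., -358.,  157.])) [-115. -393.]
[-197.44523644   -2.38116057]
side (0.95, [270.2, 280.8, 286.3, 304.9], array([519., 125.,  69., 520., 125.,  31.])) [-127.   91.]
side (0.62, [300.9, 246.7, 320.2, 270.1], array([525., -44.,  69., 524., -45.,  32.])) [-104.  -77.]
[-205.83306196   -3.11455032]
yaw err rad(tool z) 0.0011 tcp [526.1 -44.5 180.9] q7 [  1.  24.  -3. 119.   2.  37.  81.] open 59.8
[436.2  38.8 185. ] [ 0.0976  0.0742 -0.0039]
[436.2  38.8  79. ] [-0.0002  0.      0.106 ]
```

```bash
python3 - <<'E'
import cv2
a=cv2.imread('pics/top4.png')[190:290,250:380]; b=cv2.imread('pics/side4.png')[220:320,230:360]
cv2.imwrite('pics/c4.png',cv2.resize(cv2.hconcat([a,b]),(780,300),interpolation=cv2.INTER_CUBIC))
E
```

```text
(no output)
```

View pics/c4.png

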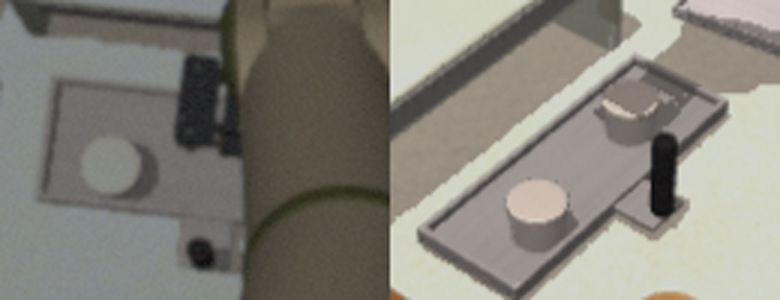

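The crop shows both tubs upright inside the tray. The left one was knocked toward the front rim but is still inside. The handle is clear.

Call:
jog_arm --targets '[0.0325,0.0247,0,0,0.06,0.0325,0.0247,0,0,0.06,0.0325,0.0247,0,0,0.06,0,0,0,0,0.06,0,0,0,0,0.06,0,0,0.03,0,0.06,0,0,0.03,0,0.06,0,0,0.03,0,0.06,0,0,0.012,0,0.06,0,0,0,0,0.06,0,0,0,0,0.01,0,0,0,0,0.01,0,0,0,0,0.01,0,0,0,0,0.01,0,0,0,0,0.01]' --squeeze 20

```text
time_s: 24.8
ee_pos: [437.0, 38.3, 80.4]
orientation: [[-0.995, 0.098, 0.0], [0.098, 0.995, -0.0], [-0.0, -0.0, -1.0]]
ft_force: [-0.4, -2.6, 6.7]
opening: 23.4
grasp_force: 20.0
```

```bash
python3 - <<'E'
from m import *
go((*wf(-45,-3),79)); print(sf(sensors.read_state()['ee_pos']))
E
```

```text
yaw err rad(tool z) 0.0006 tcp [437.   38.3  80.4] q7 [-11.  30.  -2. 135.   4.  15.  68.] open 23.4
[591.4  23.5  79. ] [-0.1552  0.0004  0.0014]
[-200.17820618   -3.48986467]
```

Push in gently (slow start so tubs don't slide).

Call:
jog_arm --targets '[-0.004,0,0,0,0.01,-0.008,0,0,0,0.01,-0.01,0,0,0,0.01,-0.01,0,0,0,0.01,-0.01,0,0,0,0.01,-0.01,0,0,0,0.01,-0.01,0,0,0,0.01,-0.01,0,0,0,0.01,-0.01,0,0,0,0.01,-0.01,0,0,0,0.01,-0.01,0,0,0,0.01,-0.01,0,0,0,0.01,-0.01,0,0,0,0.01,-0.01,0,0,0,0.01,-0.006,0,0,0,0.01,-0.005,0,0,0,0.01,-0.003,0,0,0,0.01,0,0,0,0,0.01,0,0,0,0,0.01]'

```text
time_s: 27.18
ee_pos: [582.6, 24.4, 80.4]
orientation: [[-0.995, 0.098, 0.001], [0.098, 0.995, -0.0], [-0.001, 0.0, -1.0]]
ft_force: [0.2, -1.2, 6.2]
opening: 23.5
grasp_force: 20.0
```

```bash
python3 - <<'E'
from m import *
go((*wf(-45,-3),79)); s=sensors.read_state(); print(sf(s['ee_pos']),s['ft_force'])
E
```

```text
yaw err rad(tool z) 0.0011 tcp [582.6  24.4  80.4] q7 [ -6.  35.  -3. 117.   4.  28.  72.] open 23.5
[591.4  23.5  79. ] [-0.0089 -0.0001  0.0014]
[-53.86207436  -2.88768443] [ 0.15566785 -1.16473678  6.15439816]
```

Creep to the stop, watching force.

Call:
jog_arm --targets '[-0.003,0,0,0,0.01,-0.003,0,0,0,0.01,-0.002,0,0,0,0.01,-0.001,0,0,0,0.01,0,0,0,0,0.01]'

```text
time_s: 27.8
ee_pos: [591.1, 23.6, 80.4]
orientation: [[-0.995, 0.097, 0.0], [0.097, 0.995, -0.0], [-0.0, -0.0, -1.0]]
ft_force: [-1.2, -0.2, 6.6]
opening: 23.9
grasp_force: 20.0
```

Call:
jog_arm --targets '[-0.002,0,0,0,0.01,-0.002,0,0,0,0.01,0,0,0,0,0.01,0,0,0,0,0.01]'

```text
time_s: 28.3
ee_pos: [593.7, 23.4, 80.4]
orientation: [[-0.995, 0.097, -0.002], [0.097, 0.995, -0.0], [0.002, -0.0, -1.0]]
ft_force: [-5.3, -0.4, 11.1]
opening: 23.7
grasp_force: 20.0
```

Call:
jog_arm --targets '[-0.002,0,0,0,0.01,-0.002,0,0,0,0.01,0,0,0,0,0.01,0,0,0,0,0.01]'

```text
time_s: 28.8
ee_pos: [594.5, 23.3, 80.1]
orientation: [[-0.995, 0.097, -0.008], [0.097, 0.995, -0.0], [0.008, -0.001, -1.0]]
ft_force: [-14.2, 1.9, 16.1]
opening: 23.8
grasp_force: 20.0
```

Call:
jog_arm --targets '[0,0,0,0,0.06,0,0,0,0,0.06,0,0,0,0,0.06,0,0,-0.03,0,0.06,0,0,-0.05,0,0.06,0,0,-0.05,0,0.06,0,0,-0.04,0,0.06,0,0,0,0,0.06,0,0,0,0,0.06]'

```text
time_s: 29.92
ee_pos: [598.8, 22.8, 249.4]
orientation: [[-0.995, 0.098, -0.001], [0.098, 0.995, -0.0], [0.001, -0.0, -1.0]]
ft_force: [0.1, -0.2, -0.7]
opening: 59.7
grasp_force: 0.0
```

```bash
python3 - <<'E'
from m import *
c=cam('side','s5')
for r in spotter.place_of('side','drawer_grip')[:1]: print(sf(unproj(c,*r['uv'],98)))
for t in tubs('side',c): print(t)
c=cam('top','t5'); P=cloud(c);S=sf(P);Z=P[...,2]
m=(abs(S[...,1])<30)&(S[...,0]<-10)&(S[...,0]>-160)&(Z>100)&(Z<122); print(m.sum(), S[m].mean(0) if m.any() else 0)
go((*wf(35.5,-110.5),245),(*wf(35.5,-110.5),171))
E
```

```text
[-46.13692848   4.57521557]
(0.86, [232.4, 258.7, 245.2, 280.8], array([667., 119.,  68., 666., 119.,  38.]))
(0.66, [323.7, 193.3, 416.5, 245.6], array([ 483., -362.,   14.,  484., -362.,  160.]))
0 0
yaw err rad(tool z) 0.0011 tcp [598.6  22.8 248.7] q7 [ -5.  24.  -4. 107.   2.  50.  75.] open 60.0
[660.9 -91.5 245. ] [-0.0732 -0.1076  0.0036]
[660.9 -91.5 171. ] [-0.0002  0.      0.074 ]
```

Call:
jog_arm --targets '[-0.0183,-0.0269,0,0,0.06,-0.0183,-0.0269,0,0,0.06,-0.0183,-0.0269,0,0,0.06,-0.0183,-0.0269,0,0,0.06,0,0,0,0,0.06,0,0,0,0,0.05]'

```text
time_s: 30.88
ee_pos: [661.0, -90.6, 249.2]
orientation: [[-0.995, 0.097, -0.001], [0.097, 0.995, 0.001], [0.002, 0.001, -1.0]]
ft_force: [-0.2, 1.2, 0.6]
opening: 53.8
grasp_force: 0.0
```

```bash
python3 - <<'E'
from m import *
go((*wf(35.5,-110.5),171)); c=cam('top','t6'); P=cloud(c);S=sf(P)
E
```

```text
yaw err rad(tool z) 0.0014 tcp [661.  -90.6 249.2] q7 [ 5. 29. -3. 98.  2. 54. 86.] open 53.8
[660.9 -91.5 171. ] [-0.0002 -0.0009  0.0782]
```

Call:
jog_arm --targets '[0,-0.0008,0.03,0,0.05,0,0,0.03,0,0.05,0,0,0.017,0,0.05,0,0,0,0,0.05,0,0,0,0,0.0,0,0,0,0,0.0,0,0,0,0,0.0,0,0,0,0,0.0,0,0,0,0,0.0,0,0,0,0,0.0]' --squeeze 30

```text
time_s: 32.17
ee_pos: [661.4, -93.5, 173.4]
orientation: [[-0.995, 0.098, 0.0], [0.098, 0.995, -0.001], [-0.0, -0.001, -1.0]]
ft_force: [-2.2, -4.9, 3.6]
opening: 9.6
grasp_force: 30.0
```

```bash
python3 - <<'E'
from m import *
go((*wf(35.5,-110.5),171)); s=sensors.read_state(); print(s['ft_force'],s['ft_torque'],s['joint_pos'][6])
E
```

```text
yaw err rad(tool z) 0.0001 tcp [661.4 -93.5 173.4] q7 [  5.  33.  -3. 102.   2.  45.  85.] open 9.6
[660.9 -91.5 171. ] [0.0006 0.002  0.0024]
[-2.17510611 -4.88814596  3.57661179] [-1.06879448  0.28453297  0.01109529] 85.26096410463624
```

Call:
jog_arm --targets '[0,-0.002,0,0,0,0,0,0,0,0,0,0,0,0.12,0,0,0,0,0.12,0,0,0,0,0.12,0,0,0,0,0.12,0,0,0,0,0,0]'

```text
time_s: 33.05
ee_pos: [662.0, -91.7, 173.3]
orientation: [[-0.839, 0.545, 0.001], [0.545, 0.839, 0.002], [-0.0, 0.002, -1.0]]
ft_force: [0.3, 5.5, 3.9]
opening: 10.3
grasp_force: 30.0
```

```bash
python3 - <<'E'
from m import *
go(); s=sensors.read_state(); print(s['ft_force'],s['ft_torque'],s['joint_pos'][6])
E
```

```text
yaw err rad(tool z) -0.4771 tcp [662.  -91.7 173.3] q7 [ -0.  33.   5. 102.  -4.  45.  64.] open 10.3
[0.3263871  5.49137228 3.89661515] [ 1.00864191 -0.02813359  0.14600382] 63.72799120405975
```

Call:
jog_arm --targets '[0,0,0,0.12,0,0,0,0,0.12,0,0,0,0,0.12,0,0,0,0,0.12,0,0,0,0,0.12,0,0,0,0,0.12,0,0,0,0,0.04,0,0,0,0,0,0,0,0,0,0,0]'

```text
time_s: 34.17
ee_pos: [664.4, -90.0, 173.4]
orientation: [[-0.236, 0.972, 0.005], [0.972, 0.236, 0.003], [0.002, 0.006, -1.0]]
ft_force: [7.9, 8.8, 0.7]
opening: 9.8
grasp_force: 30.0
```

```bash
python3 - <<'E'
from m import *
go(); s=sensors.read_state(); print(s['ft_force'],s['ft_torque'],s['joint_pos'][6])
c=cam('top','t7');c=cam('side','s7')
import cv2
a=cv2.imread('pics/top7.png') if 0 else cv2.imread('pics/t7.png')[150:250,310:440]; b=cv2.imread('pics/s7.png')[150:250,220:350]
cv2.imwrite('pics/c7.png',cv2.resize(cv2.hconcat([a,b]),(780,300),interpolation=cv2.INTER_CUBIC))
E
```

```text
yaw err rad(tool z) -1.2333 tcp [664.4 -90.  173.4] q7 [ -8.  34.  17. 103. -14.  45.  30.] open 9.8
[7.86987488 8.83300217 0.6568936 ] [ 1.87924843 -1.68099044  0.21142672] 29.84075909317554
```

View pics/c7.png

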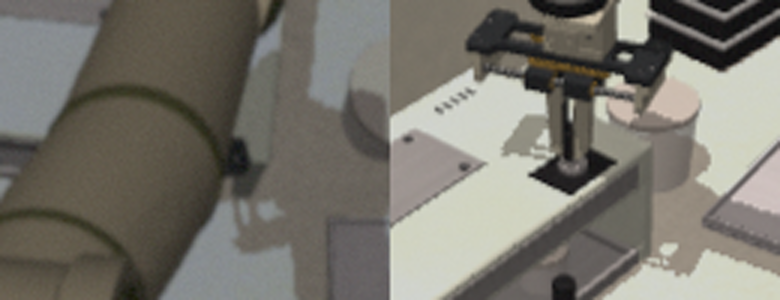

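The side crop shows the fingers closed on the key at about (575,130), turned across. The opening equals the head's thickness, so the key followed the turn to about 1.23 rad. Next I let go.

Call:
jog_arm --targets '[0,0,0,0,0.08,0,0,0,0,0.08,0,0,0,0,0.08,0,0,0,0,0.08,0,0,-0.03,0,0.08,0,0,-0.04,0,0.08,0,0,-0.02,0,0.08,0,0,0,-0.15,0.06,0,0,0,-0.15,0.06,0,0,0,-0.15,0.06,0,0,0,-0.15,0.06,0,0,0,-0.15,0.06,0,0,0,-0.15,0.06,0,0,0,-0.15,0.06,0,0,0,-0.15,0.06,0,0,0,-0.03,0.06,0,0,0,0,0.06]'

```text
time_s: 36.4
ee_pos: [661.1, -94.6, 262.9]
orientation: [[-0.994, 0.11, -0.0], [0.11, 0.994, -0.0], [0.0, -0.0, -1.0]]
ft_force: [0.6, 0.3, -0.8]
opening: 60.3
grasp_force: 0.0
```

```bash
python3 - <<'E'
from m import *
go((*wf(-43,-3),255),(*wf(-43,-3),79))
E
```

```text
yaw err rad(tool z) -0.0116 tcp [661.1 -94.6 262.9] q7 [ 3. 28.  0. 97. -0. 55. 87.] open 60.3
[593.4  23.3 255. ] [0.0803 0.1097 0.0079]
[593.4  23.3  79. ] [-0.     0.     0.176]
```

Call:
jog_arm --targets '[0.0201,0.0274,0,-0.012,0.06,0.0201,0.0274,0,0,0.06,0.0201,0.0274,0,0,0.06,0.0201,0.0274,0.008,0,0.06,0,0,0,0,0.06,0,0,0,0,0.06]'

```text
time_s: 37.15
ee_pos: [592.4, 22.3, 255.2]
orientation: [[-0.995, 0.097, 0.001], [0.097, 0.995, -0.001], [-0.001, -0.0, -1.0]]
ft_force: [-0.6, 0.2, -0.1]
opening: 60.0
grasp_force: 0.0
```

```bash
python3 - <<'E'
from m import *
go((*wf(-43,-3),79))
c=cam('top','t8'); P=cloud(c);S=sf(P);Z=P[...,2]
m=(S[...,0]>5)&(S[...,0]<65)&(abs(S[...,1]+110)<30)&(Z>190)&(Z<213); print('key',m.sum(),rect(P,m) if m.sum()>9 else 0)
for r in spotter.place_of('top','drawer_grip')[:1]: print(sf(unproj(c,*r['uv'],98)))
c=cam('side','s8')
cv2.imwrite('pics/c8.png',cv2.resize(c['img'][150:300,200:400,::-1],(800,600),interpolation=cv2.INTER_CUBIC))
E
```

```text
yaw err rad(tool z) 0.0016 tcp [592.4  22.3 255.2] q7 [ -7.  23.  -1. 107.   0.  50.  76.] open 60.0
[593.4  23.3  79. ] [-0.0008  0.0012  0.1762]
key 53 (array([661.7, -91.8]), array([ 9.9, 33.6]), 84.3, [[644.0, -95.0], [678.0, -98.0], [679.0, -89.0], [645.0, -85.0]])
[  71.2086087  -305.59151006]
```

View pics/c8.png

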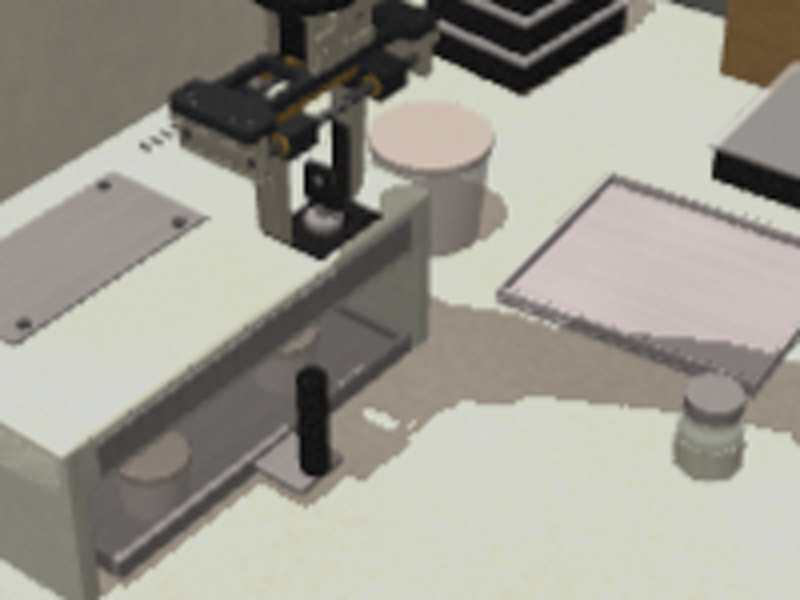

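The key is back at RUN, the drawer is home with its post at (313,420), and both tubs stand inside at (155,470) and (290,350). Next I pull the drawer out.

Call:
jog_arm --targets '[0,0.001,0.04,0,0.06,0,0,0.04,0,0.06,0,0,0.04,0,0.06,0,0,0.04,0,0.06,0,0,0.015,0,0.06,0,0,0,0,0.06,0,0,0,0,0.01,0,0,0,0,0.01,0,0,0,0,0.01,0,0,0,0,0.01,0,0,0,0,0.01]' --squeeze 20

```text
time_s: 38.67
ee_pos: [592.3, 23.5, 80.5]
orientation: [[-0.995, 0.096, 0.001], [0.096, 0.995, -0.0], [-0.001, -0.0, -1.0]]
ft_force: [-0.6, -1.3, 5.7]
opening: 23.6
grasp_force: 20.0
```

Call:
jog_arm --targets '[0.004,0,0,0,0.01,0.008,0,0,0,0.01,0.01,0,0,0,0.01,0.01,0,0,0,0.01,0.01,0,0,0,0.01,0.01,0,0,0,0.01,0.01,0,0,0,0.01,0.01,0,0,0,0.01,0.01,0,0,0,0.01,0.01,0,0,0,0.01,0.01,0,0,0,0.01,0.01,0,0,0,0.01,0.01,0,0,0,0.01,0.01,0,0,0,0.01,0.008,0,0,0,0.01,0.005,0,0,0,0.01,0.005,0,0,0,0.01,0.002,0,0,0,0.01,0,0,0,0,0.01,0,0,0,0,0.01]'

```text
time_s: 41.18
ee_pos: [440.2, 38.0, 80.4]
orientation: [[-0.995, 0.096, -0.0], [0.096, 0.995, -0.0], [0.0, -0.0, -1.0]]
ft_force: [-0.3, -3.9, 9.3]
opening: 23.5
grasp_force: 20.0
```

Call:
jog_arm --targets '[0,0,0,0,0.06,0,0,0,0,0.06,0,0,0,0,0.06,0,0,-0.03,0,0.06,0,0,-0.04,0,0.078,0,0,-0.04,0,0.078,0,0,0,0,0.078]'

```text
time_s: 42.05
ee_pos: [442.0, 38.6, 192.3]
orientation: [[-0.995, 0.096, 0.005], [0.096, 0.995, 0.001], [-0.005, 0.002, -1.0]]
ft_force: [0.1, -0.2, -1.1]
opening: 77.4
grasp_force: 0.0
```

```bash
python3 - <<'E'
from m import *
for n in ('top','side'):
    c=cam(n,n+'9')
    for t in tubs(n,c): print(n,t,sf(t[2][:2]).round())
go((*wf(-104,-77),180))
E
```

```text
top (0.85, [338.4, 234.3, 360.0, 249.9], array([531., -43.,  69., 530., -43.,  29.])) [-99. -75.]
side (0.76, [268.2, 280.3, 284.1, 306.1], array([526., 126.,  69., 526., 125.,  31.])) [-120.   93.]
yaw err rad(tool z) 0.0031 tcp [440.1  38.3 189.1] q7 [-12.  18.  -1. 129.   0.  33.  72.] open 77.8
[525.4 -44.4 180. ] [-0.0928 -0.0741  0.009 ]
```

Call:
jog_arm --targets '[-0.0325,-0.024,0,-0.002,0.078,-0.0325,-0.024,0,0,0.078,-0.0325,-0.024,0,0,0.078,0,0,0,0,0.078,0,0,0,0,0.078]'

```text
time_s: 42.88
ee_pos: [529.8, -42.1, 188.7]
orientation: [[-0.996, 0.094, -0.003], [0.094, 0.996, 0.0], [0.003, -0.0, -1.0]]
ft_force: [-0.1, -0.2, -0.9]
opening: 78.1
grasp_force: 0.0
```

```bash
python3 - <<'E'
from m import *
c=cam('side')
for t in tubs('side',c): print(t,sf(t[2][:2]).round())
go((530,-43.5,41))
E
```

```text
(0.87, [270.6, 279.8, 284.7, 302.9], array([525., 126.,  68., 525., 126.,  29.])) [-121.   92.]
(0.68, [299.1, 248.1, 318.0, 270.9], array([530., -43.,  69., 529., -43.,  30.])) [-100.  -75.]
yaw err rad(tool z) 0.0062 tcp [529.9 -41.6 189.4] q7 [ -2.  23.   0. 119.  -0.  38.  83.] open 78.0
[530.  -43.5  41. ] [-0.0005 -0.0019  0.1484]
```

Call:
jog_arm --targets '[0,-0.0018,0.04,0.006,0.078,0,0,0.04,0,0.078,0,0,0.04,0,0.078,0,0,0.02,0,0.078,0,0,0.007,0,0.078,0,0,0,0,0.078,0,0,0,0,0.05,0,0,0,0,0.05,0,0,0,0,0.05,0,0,0,0,0.05,0,0,0,0,0.05]' --squeeze 8

```text
time_s: 44.35
ee_pos: [531.3, -44.3, 43.7]
orientation: [[-0.995, 0.1, 0.001], [0.1, 0.995, 0.0], [-0.001, 0.0, -1.0]]
ft_force: [-0.8, -0.1, 6.0]
opening: 57.9
grasp_force: 8.0
```

Call:
jog_arm --targets '[0,0,-0.02,0,0.05,0,0,-0.04,0,0.05,0,0,-0.04,0,0.05,0,0,0,0,0.05,0,0,0,0,0.05]'

```text
time_s: 44.98
ee_pos: [530.5, -44.3, 142.6]
orientation: [[-0.995, 0.1, -0.0], [0.1, 0.995, 0.0], [0.0, -0.0, -1.0]]
ft_force: [-0.5, 0.3, -2.8]
opening: 58.1
grasp_force: 8.0
```

```bash
python3 - <<'E'
from m import *
go((535,-360,140),(535,-360,26))
E
```

```text
yaw err rad(tool z) -0.001 tcp [530.5 -44.3 142.6] q7 [ -1.  27.   0. 121.  -0.  32.  83.] open 58.1
[ 535. -360.  140.] [-0.0359 -0.3137  0.0026]
[ 535. -360.   26.] [-0.     0.     0.114]
```

Call:
jog_arm --targets '[-0.0036,-0.0314,0,0,0.05,-0.0036,-0.0314,0,0,0.05,-0.0036,-0.0314,0,0,0.05,-0.0036,-0.0314,0,0,0.05,-0.0036,-0.0314,0,0,0.05,-0.0036,-0.0314,0,0,0.05,-0.0036,-0.0314,0,0,0.05,-0.0036,-0.0314,0,0,0.05,-0.0036,-0.0314,0,0,0.05,-0.0036,-0.0314,0,0,0.05,0,0,0,0,0.05,0,0,0.04,0,0.05,0,0,0.04,0,0.05,0,0,0.025,0,0.05,0,0,0,0,0.05,0,0,0,0,0.05]'

```text
time_s: 46.98
ee_pos: [535.7, -359.8, 38.2]
orientation: [[-0.995, 0.099, -0.0], [0.099, 0.995, 0.0], [0.0, 0.0, -1.0]]
ft_force: [0.6, -0.5, -1.1]
opening: 57.8
grasp_force: 8.0
```

```bash
python3 - <<'E'
from m import *
go((535,-360,28.8))
E
```

```text
yaw err rad(tool z) -0.0004 tcp [ 535.7 -359.8   38.2] q7 [ 30.  42.  -1. 110.   2.  29. 112.] open 57.8
[ 535.  -360.    28.8] [ 0.0007 -0.0002  0.0094]
```

Call:
jog_arm --targets '[0,0,0.005,0,0.05,0,0,0.003,0,0.05,0,0,0.001,0,0.05,0,0,0,0,0.05,0,0,0,0,0.05]'

```text
time_s: 47.6
ee_pos: [535.5, -360.4, 29.2]
orientation: [[-0.995, 0.1, 0.0], [0.1, 0.995, -0.0], [-0.0, -0.0, -1.0]]
ft_force: [-1.0, -1.2, -1.2]
opening: 57.8
grasp_force: 8.0
```

Call:
jog_arm --targets '[0,0,0,0,0.078,0,0,0,0,0.078,0,0,0,0,0.078,0,0,-0.02,0,0.078,0,0,-0.04,0,0.078,0,0,-0.04,0,0.078,0,0,-0.05,0,0.078,0,0,0,0,0.078]'

```text
time_s: 48.6
ee_pos: [537.3, -361.7, 184.7]
orientation: [[-0.995, 0.1, 0.007], [0.1, 0.995, -0.004], [-0.008, -0.003, -1.0]]
ft_force: [1.3, -0.1, -0.9]
opening: 78.3
grasp_force: 0.0
```

```bash
python3 - <<'E'
from m import *
for n in ('top','side'):
    c=cam(n,n+'10')
    for t in tubs(n,c): print(n,t,sf(t[2][:2]).round())
go((525,125,185))
E
```

```text
top (0.63, [447.6, 238.3, 471.9, 252.2], array([ 525., -336.,   52.,  524., -336.,   52.])) [ -76. -367.]
top (0.62, [275.7, 235.7, 298.6, 256.5], array([524., 127.,  69., 524., 127.,  28.])) [-122.   93.]
side (0.68, [268.4, 279.3, 284.6, 306.2], array([525., 126.,  69., 525., 127.,  31.])) [-121.   92.]
side (0.64, [345.1, 201.7, 364.0, 218.5], array([ 533., -357.,   52.,  535., -357.,   30.])) [ -66. -387.]
yaw err rad(tool z) -0.0009 tcp [ 534.9 -360.   178.7] q7 [ 30.  31.  -1. 105.   1.  44. 112.] open 77.9
[525. 125. 185.] [ 0.0581  0.4816 -0.0061]
```

Call:
jog_arm --targets '[0.0045,0.0371,0,0,0.078,0.0045,0.0371,0,0,0.078,0.0045,0.0371,0,0,0.078,0.0045,0.0371,0,0,0.078,0.0045,0.0371,0,0,0.078,0.0045,0.0371,0,0,0.078,0.0045,0.0371,0,0,0.078,0.0045,0.0371,0,0,0.078,0.0045,0.0371,0,0,0.078,0.0045,0.0371,0,0,0.078,0.0045,0.0371,0,0,0.078,0.0045,0.0371,0,0,0.078,0.0045,0.0371,0,0,0.078,0,0,0,0,0.078,0,0,0,0,0.078]'

```text
time_s: 50.68
ee_pos: [524.7, 124.6, 178.2]
orientation: [[-0.995, 0.1, -0.002], [0.1, 0.995, -0.001], [0.002, -0.001, -1.0]]
ft_force: [0.8, 0.1, 0.2]
opening: 78.0
grasp_force: 0.0
```

```bash
python3 - <<'E'
from m import *
for n in ('top','side'):
    c=cam(n,n+'11')
    for t in tubs(n,c): print(n,t,sf(t[2][:2]).round())
go((524.5,126.5,41))
E
```

```text
top (0.8, [446.4, 234.5, 471.8, 252.4], array([ 532., -356.,   53.,  533., -357.,   29.])) [ -67. -386.]
side (0.82, [347.1, 199.8, 364.4, 222.7], array([ 533., -358.,   52.,  534., -359.,   32.])) [ -66. -388.]
side (0.6, [270.8, 280.8, 286.8, 303.7], array([526., 128.,  69., 526., 128.,  29.])) [-120.   95.]
side (0.18, [237.2, 237.5, 342.1, 320.6], array([524.,  26.,  33., 543.,  26., 181.])) [-112.   -7.]
yaw err rad(tool z) -0.0028 tcp [525.3 124.1 178.9] q7 [-18.  25.  -1. 118.   1.  37.  64.] open 78.2
[524.5 126.5  41. ] [0.001  0.0024 0.1379]
```

Call:
jog_arm --targets '[0.0005,0.0025,0.04,0,0.078,0,0,0.04,0,0.078,0,0,0.03,0,0.078,0,0,0.02,0,0.078,0,0,0.007,0,0.078,0,0,0,0,0.078,0,0,0,0,0.05,0,0,0,0,0.05,0,0,0,0,0.05,0,0,0,0,0.05,0,0,0,0,0.05]' --squeeze 8

```text
time_s: 52.25
ee_pos: [525.3, 127.8, 42.7]
orientation: [[-0.995, 0.1, 0.001], [0.1, 0.995, 0.0], [-0.001, 0.0, -1.0]]
ft_force: [-0.2, -2.1, 6.4]
opening: 57.8
grasp_force: 8.0
```

Call:
jog_arm --targets '[0,0,-0.02,0,0.05,0,0,-0.04,0,0.05,0,0,-0.04,0,0.05,0,0,-0.04,0,0.05,0,0,0,0,0.05,0,0,0,0,0.05]'

```text
time_s: 53.0
ee_pos: [524.5, 127.9, 181.6]
orientation: [[-0.995, 0.099, -0.0], [0.099, 0.995, -0.0], [0.0, -0.0, -1.0]]
ft_force: [0.3, 0.2, -1.6]
opening: 57.9
grasp_force: 8.0
```

```bash
python3 - <<'E'
from m import *
go((435,-360,180))
E
```

```text
yaw err rad(tool z) -0.0008 tcp [524.5 127.9 181.6] q7 [-19.  25.  -2. 118.   1.  37.  63.] open 57.9
[ 435. -360.  180.] [ 0.0406 -0.4943  0.0017]
```

Call:
jog_arm --targets '[0.0031,-0.038,0,0,0.05,0.0031,-0.038,0,0,0.05,0.0031,-0.038,0,0,0.05,0.0031,-0.038,0,0,0.05,0.0031,-0.038,0,0,0.05,0.0031,-0.038,0,0,0.05,0.0031,-0.038,0,0,0.05,0.0031,-0.038,0,0,0.05,0.0031,-0.038,0,0,0.05,0.0031,-0.038,0,0,0.05,0.0031,-0.038,0,0,0.05,0.0031,-0.038,0,0,0.05,0.0031,-0.038,0,0,0.05,0,0,0,0,0.05,0,0,0,0,0.05]'

```text
time_s: 54.88
ee_pos: [435.2, -358.6, 180.7]
orientation: [[-0.995, 0.099, -0.002], [0.099, 0.995, 0.002], [0.002, 0.002, -1.0]]
ft_force: [-0.3, 0.2, -2.2]
opening: 57.9
grasp_force: 8.0
```

```bash
python3 - <<'E'
from m import *
go((435,-360,38),(435,-360,28))
c=cam('side')
for t in tubs('side',c): print(t)
E
```

```text
yaw err rad(tool z) -0.0009 tcp [ 435.2 -358.6  180.7] q7 [ 34.  26.  -1. 115.   1.  39. 117.] open 57.9
[ 435. -360.   38.] [-0.0002 -0.0016  0.1427]
[ 435. -360.   28.] [-0.   -0.    0.01]
(0.78, [383.2, 173.1, 392.6, 189.8], array([ 424., -357.,  205.,  425., -357.,   29.]))
(0.75, [347.9, 197.7, 367.3, 220.0], array([ 532., -358.,   53.,  535., -358.,   33.]))
```

Call:
jog_arm --targets '[0,-0.001,0.04,0,0.05,0,0,0.04,0,0.05,0,0,0.035,0,0.05,0,0,0.02,0,0.05,0,0,0.007,0,0.05,0,0,0,0,0.05,0,0,0,0,0.05]'

```text
time_s: 55.85
ee_pos: [436.2, -360.7, 41.0]
orientation: [[-0.995, 0.099, 0.001], [0.099, 0.995, -0.001], [-0.001, -0.001, -1.0]]
ft_force: [-0.2, 0.7, -1.3]
opening: 57.7
grasp_force: 8.0
```

```bash
python3 - <<'E'
from m import *
go((435,-360,28))
E
```

```text
yaw err rad(tool z) -0.0006 tcp [ 436.2 -360.7   41. ] q7 [ 34.  38.  -1. 120.   1.  21. 117.] open 57.7
[ 435. -360.   28.] [0.0013 0.0006 0.013 ]
```

Call:
jog_arm --targets '[0,0,0.006,0,0.05,0,0,0.004,0,0.05,0,0,0.0025,0,0.05,0,0,0,0,0.05,0,0,0,0,0.05]'

```text
time_s: 56.48
ee_pos: [435.6, -360.6, 27.6]
orientation: [[-0.995, 0.1, 0.0], [0.1, 0.995, -0.0], [-0.0, -0.0, -1.0]]
ft_force: [-0.2, -0.3, -1.0]
opening: 57.7
grasp_force: 8.0
```

Call:
jog_arm --targets '[0,0,0,0,0.078,0,0,0,0,0.078,0,0,0,0,0.078,0,0,-0.02,0,0.078,0,0,-0.04,0,0.078,0,0,-0.05,0,0.06,0,0,-0.05,0,0.06,0,0,0,0,0.06]'

```text
time_s: 57.48
ee_pos: [437.2, -361.8, 191.3]
orientation: [[-0.995, 0.1, 0.006], [0.1, 0.995, -0.004], [-0.006, -0.003, -1.0]]
ft_force: [0.1, -0.3, -0.3]
opening: 60.3
grasp_force: 0.0
```

```bash
python3 - <<'E'
from m import *
for n in ('top','side'):
    c=cam(n,n+'12')
    for t in tubs(n,c): print(n,t)
go((440.2,38,190),(440.2,38,80))
E
```

```text
top (0.78, [448.2, 234.1, 472.1, 249.9], array([ 517., -329.,   53.,  511., -327.,   64.]))
top (0.54, [447.3, 285.4, 469.6, 291.2], array([ 415., -338.,   53.,  411., -338.,   41.]))
side (0.73, [375.1, 209.2, 389.1, 229.7], array([ 437., -358.,   53.,  436., -358.,   31.]))
side (0.65, [154.7, 280.2, 196.3, 335.4], array([705., 324., 103., 705., 325.,  56.]))
side (0.54, [348.9, 200.0, 364.9, 222.1], array([ 533., -358.,   53.,  532., -359.,   31.]))
yaw err rad(tool z) -0.0008 tcp [ 435.  -360.1  186.4] q7 [ 34.  26.  -1. 115.   1.  40. 118.] open 60.0
[440.2  38.  190. ] [ 0.0344  0.3966 -0.0032]
[440.2  38.   80. ] [-2.0e-04 -1.0e-04  1.1e-01]
```

Call:
jog_arm --targets '[0.0031,0.0361,0,0,0.06,0.0031,0.0361,0,0,0.06,0.0031,0.0361,0,0,0.06,0.0031,0.0361,0,0,0.06,0.0031,0.0361,0,0,0.06,0.0031,0.0361,0,0,0.06,0.0031,0.0361,0,0,0.06,0.0031,0.0361,0,0,0.06,0.0031,0.0361,0,0,0.06,0.0031,0.0361,0,0,0.06,0.0031,0.0361,0,0,0.06,0,0,0,0,0.06,0,0,0,0,0.06]'

```text
time_s: 59.3
ee_pos: [440.6, 37.4, 186.7]
orientation: [[-0.995, 0.099, -0.002], [0.099, 0.995, -0.001], [0.002, -0.001, -1.0]]
ft_force: [-0.3, 0.2, 1.0]
opening: 60.0
grasp_force: 0.0
```

```bash
python3 - <<'E'
from m import *
go((440.2,38,80))
E
```

```text
yaw err rad(tool z) -0.0008 tcp [440.6  37.4 186.7] q7 [-10.  18.  -3. 129.   2.  33.  70.] open 60.0
[440.2  38.   80. ] [0.0003 0.0007 0.1067]
```

Call:
jog_arm --targets '[0,0.0007,0.035,0,0.06,0,0,0.035,0,0.06,0,0,0.03,0,0.06,0,0,0.007,0,0.06,0,0,0,0,0.06,0,0,0,0,0.01,0,0,0,0,0.01,0,0,0,0,0.01,0,0,0,0,0.01,0,0,0,0,0.01]' --squeeze 20

```text
time_s: 60.55
ee_pos: [441.3, 37.9, 80.8]
orientation: [[-0.995, 0.1, 0.0], [0.1, 0.995, -0.001], [-0.0, -0.001, -1.0]]
ft_force: [-0.6, -4.8, 6.0]
opening: 23.5
grasp_force: 20.0
```

Call:
jog_arm --targets '[-0.005,0,0,0,0.01,-0.012,0,0,0,0.01,-0.015,0,0,0,0.01,-0.015,0,0,0,0.01,-0.015,0,0,0,0.01,-0.015,0,0,0,0.01,-0.015,0,0,0,0.01,-0.015,0,0,0,0.01,-0.015,0,0,0,0.01,-0.01,0,0,0,0.01,-0.008,0,0,0,0.01,-0.004,0,0,0,0.01,-0.003,0,0,0,0.01,0,0,0,0,0.01]'

```text
time_s: 62.3
ee_pos: [587.9, 24.0, 80.9]
orientation: [[-0.995, 0.099, 0.001], [0.099, 0.995, -0.0], [-0.001, 0.0, -1.0]]
ft_force: [-0.2, -1.5, 4.1]
opening: 24.0
grasp_force: 20.0
```

Call:
jog_arm --targets '[-0.003,0,0,0,0.01,-0.003,0,0,0,0.01,-0.002,0,0,0,0.01,-0.001,0,0,0,0.01,0,0,0,0,0.01]'

```text
time_s: 62.92
ee_pos: [593.4, 23.4, 80.9]
orientation: [[-0.995, 0.099, -0.005], [0.099, 0.995, -0.0], [0.005, -0.001, -1.0]]
ft_force: [-10.6, 1.5, 13.4]
opening: 24.0
grasp_force: 20.0
```

Call:
jog_arm --targets '[-0.002,0,0,0,0.01,-0.001,0,0,0,0.01,0,0,0,0,0.01,0,0,0,0,0.06,0,0,0,0,0.06,0,0,0,0,0.06,0,0,-0.03,0,0.06,0,0,-0.05,0,0.06,0,0,-0.05,0,0.06,0,0,-0.04,0,0.06,0.0,0,-0.03,0,0.06,0.04,0.04,0,0,0.06,0.04,0.04,0,0,0.06,0,0.05,0,0,0.06,0,0.05,0,0,0.06,0,0.05,0,0,0.06,0,0.05,0,0,0.06,0,0,0,0,0.06]'

```text
time_s: 65.18
ee_pos: [546.9, 314.1, 279.9]
orientation: [[-0.996, 0.094, -0.001], [0.094, 0.996, 0.002], [0.001, 0.002, -1.0]]
ft_force: [-0.5, -1.0, -0.2]
opening: 59.7
grasp_force: 0.0
```

```bash
python3 - <<'E'
from m import *
c=cam('top','t13')
for t in tubs('top',c): print(t)
P=cloud(c);S=sf(P);Z=P[...,2]
m=(abs(S[...,1])<30)&(S[...,0]<-10)&(S[...,0]>-160)&(Z>108)&(Z<122); print('handle',m.sum(), S[m].mean(0) if m.any() else 0)
d=cam('side','s13')
for t in tubs('side',d): print(t)
cv2.imwrite('pics/c13.png',cv2.resize(cv2.hconcat([np.ascontiguousarray(c['img'][150:320,280:520,::-1]),np.ascontiguousarray(d['img'][150:320,200:440,::-1])]),(800,283),interpolation=cv2.INTER_CUBIC))
E
```

```text
(0.78, [449.3, 236.8, 471.0, 256.7], array([ 533., -357.,   52.,  533., -357.,   29.]))
(0.67, [445.9, 271.9, 471.9, 290.7], array([ 435., -357.,   52.,  435., -358.,   29.]))
handle 59 [-44.42763416  -0.79684601]
(0.67, [348.4, 202.0, 362.6, 223.0], array([ 534., -358.,   53.,  534., -359.,   32.]))
(0.63, [375.7, 211.0, 390.7, 229.0], array([ 434., -358.,   53.,  436., -359.,   33.]))
```

View pics/c13.png

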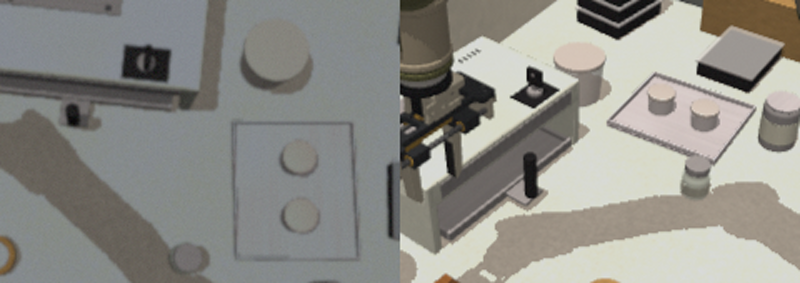

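Both tubs stand upright in the pan at crop pixels (299,157) and (299,215). The drawer is empty and home with its post at -44 mm, and the key is at RUN.

```bash
python3 -c "
from rig import close_job
print(close_job())"
```

```text
the job is handed in; nothing more can be done
None
```

I sealed both tubs and stood them upright in the pan, the empty drawer is fully home, the key sprang back to RUN, and the job is handed in; no verdict came back.

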